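# Check the ratchet lock of a line clamp on the saw service bench

### The job

Two ratchet clamps with scissor handles lie on stands on the bench for checking. Take the one with the broad flat jaws: squeeze its handles together until the ratchet catches, let go completely for a second so one can see that it stays locked by itself, then press its release ring straight down (sideways to the closing motion) so that the ratchet lets go and the handles spring fully open. Do not touch the other clamp, the one with thin needle jaws.

Things in the scene. Friction and masses are not known exactly. Their poses are not given: they have to be found in the camera images.
- line_clamp: The clamp to check: plain steel, two broad flat jaws (each 50 x 14 mm, 20 mm high), lying flat on a fixed stand (base 110 x 80 x 8 mm, column). Origin on the table under the upright pivot; +x along the jaws, -x along the handles, +y to the left handle, z up. Each handle ends in a filled finger ring, 34 mm across, 160 mm from the pivot. A ratchet 125 mm from the pivot holds the handles when let go.
- line_grip (a point): Where to squeeze: midway between the two handles, at mid-height, 65 mm above the table, 95 mm from the pivot. The handles there are bars 10 mm wide, 12 mm high, straight for 20 mm to the jaw side and 35 mm to the ring side; 65 mm over their outsides when open, 46 at the end stop. Both move alike; springs push each open with 5 to 10 N. Squeeze with 20 N or more until they stop.
- line_ring (a point): Centre of the top face of the release ring, at the end of the right handle (-y side), 70 mm above the table; 46 mm beside the clamp's middle line when open, 31 to 38 when locked. Springy: pressed straight down it takes 2 N at first, 4 N where the ratchet lets go (4 to 5 mm down), 5 N at the rigid stop 9 mm down; it comes up again, swung open. The left ring is rigid downwards and does not release.
- line_handle (a joint): Closing angle of each handle of the line clamp, rad: 0 fully open, 0.1 end stop; the ratchet holds at about 0.05, 0.07 and 0.09.
- needle_clamp: The other clamp, not to be touched: the same handles, rings and stand, but thin pointed needle jaws (57 mm long, 6 mm wide). Origin and axes as for the line clamp. The two stand side by side, at least 0.3 m apart, either one on the left.

How it is judged:
By the outcome, as a careful person would: the job done as asked, in the order asked, and still so for the second after the job is handed in, with the robot touching nothing.
It also fails if it takes over 40 s, if anything falls off the work surface, if the arm or the gripper's body presses on something with over 40 N, if the wrist force passes 120 N, or if a joint passes its speed limit or range.

### The arm

A 6-joint arm with a two-finger parallel gripper is mounted at the origin on the work surface. World frame = base frame: x ahead of the robot, y to its left, z up, the work surface at z = 0. Lengths are in m, angles in rad, forces in N, time in s.
With the tool pointing down it reaches from about 0.35 to 0.875 m from the base axis. Payload 4.2 kg.
Tool frame: the origin (TCP) lies between the finger pads; the fingertips stand 19 mm ahead of it and the grasp point (between the pads) is the TCP (bot.nose_length is the distance from the TCP to the fingertips, in m); z points along the fingers, y is the line along which they close (so a half turn about z gives the same grasp; the last joint's range is limited). The gripper opens to 87 mm and grips with 3 to 60 N. Pads are 19 mm wide; open, the fingers measure 117 mm over their backs; the gripper's body (75 mm by 190 mm) begins 51 mm behind the grasp point.
Start: joints at [1.407, 0.385, 0.008, 0, -1.194, -0.259], TCP at [0.256, 0.57, 0.242] pointing down, gripper open.
Joint ranges: [-3.14, 3.14], [-1.21, 2.06], [-1.07, 1.41], [-3.16, 2.05], [-2.99, -0.16], [-3.1, 3.1]. Speed limits (rad/s): [2.79, 2.79, 3.14, 3.14, 3.14, 3.14].

### API

Orientations are given as [roll, pitch, yaw] about the fixed x, y, z axes, in that order (R = Rz(yaw) Ry(pitch) Rx(roll)).
In Python, from bench import bot gives the robot as it stands.
- The arm moves only by the shell command python3 drive.py 'ROWS' [OPENING] [FORCE]. ROWS is a JSON object whose key "motion" holds a list of rows, 1 to 10 of them, each of 4 numbers: dx, dy, dz in parts of the range, where 1.0 means 1 m, then a turn about the tool's z in a scale on which 1.0 is 2 pi rad; each row shifts and turns the commanded pose from where the row before left it, along the tool's axes as they then stand; what a row does not reach is not made up. A row lasts 1/8 s, in which the tool goes at most 0.0625 m and 0.188 rad, less where a joint would pass 70% of its speed; a pose out of reach is approached as far as the arm can. OPENING is the finger opening in m, set as the command begins (- or left out keeps the last). The fingers move at their own pace and stop on an object; FORCE is the grip in N (left out, the last holds). Time passes only in rows, so rows that do not move let the fingers close. It prints the time, the measured TCP pose, the force, the opening and the grip force at its end. No shift or turn number may pass 1 either way. Input that does not fit is refused with a message, and nothing moves.
- bot.get_obs(): the state, without advancing time (a new reading comes with each control period).
- bot.capture(name): name is "scene" or "top"; returns the picture (480x640x3 uint8, red, green, blue); there is no depth.
- bot.calibration(name): a dict with "K" (3x3 intrinsics, pixels), "rvec" (rotation vector, rad) and "tvec" (3), from world to camera coordinates, as OpenCV has them. Camera axes: x right, y down, z forward; pixel columns grow to the right and rows downward; lengths in m; the calibration is good to about 2 mm. A picture is of the moment at which its call begins. calibration takes no time and is no camera call.
- bot.close_job(): hands the job in; it is judged then, once.
The state is a dict: "time": time; "joint_positions": joint angles; "joint_vel": joint speeds; "effort": joint torques, N m; "tool_pos": TCP position; "ee_rot": TCP orientation; "contact_force": force on the tool from outside, world axes, zero at the start; "torque": the same for the moment, N m; "opening": finger opening in m; "grip_force": force on a finger pad.
Only numpy, scipy, OpenCV 4.12 (cv2) and the standard library are available. Lean on these libraries where they do the work, as an engineer would, in place of code of your own. Each camera call takes 0.05 s, during which the arm holds its last target. There are 200 camera calls.

## Working session

There is one attempt and no reset: what is moved stays moved. The work goes in short steps, Python scripts to look and compute and a shell command to move; the robot and the scene stay as the last step left them, time stands still between calls to the robot, and variables do not carry over. Pictures are saved under pics/ and viewed, at most 10 in all, crops included, and the job is handed in when it is done.

```bash
ls; mkdir -p pics
python3 - <<'E'
from bench import bot
import cv2
for n in("scene","top"):
    im=bot.capture(n); cv2.imwrite(f"pics/{n}0.png",im[:,:,::-1])
    c=bot.calibration(n); print(c)
o=bot.get_obs(); print(o)
E
```

```text
bench.py
drive.py
pics
{'K': array([[445.108528  ,   0.        , 315.03866331],
       [  0.        , 445.108528  , 238.57192777],
       [  0.        ,   0.        ,   1.        ]]), 'rvec': array([ 1.43943634,  2.1511474 , -0.83805675]), 'tvec': array([ 0.23648716, -0.29584146,  1.12752175])}
{'K': array([[549.00924868,   0.        , 319.02361061],
       [  0.        , 549.00924868, 242.28368244],
       [  0.        ,   0.        ,   1.        ]]), 'rvec': array([ 2.13495808, -2.19412544,  0.17255173]), 'tvec': array([-0.05095073,  0.55434271,  0.89658134])}
{'time': 0.1, 'joint_positions': array([ 1.40663124e+00,  3.85502021e-01,  6.77196846e-03, -3.99448639e-04,
       -1.19402039e+00, -2.58592585e-01]), 'joint_vel': array([-2.92292334e-03, -2.35891155e-03,  3.94121092e-03,  1.59557079e-03,
        3.11119485e-05,  1.31835674e-04]), 'effort': array([-4.38096486e-04, -3.91687953e+01,  1.87933981e+01,  4.23182666e+00,
        1.34373197e-02, -7.03951082e-05]), 'tool_pos': array([0.2562146 , 0.5695243 , 0.24056445]), 'ee_rot': array([ 3.13960858e+00, -1.40910902e-04, -4.22904866e-01]), 'contact_force': array([0.41117   , 0.07281685, 0.06822059]), 'torque': array([-0.01672122,  0.01222192, -0.01081356]), 'grip_force': 0.0, 'opening': 0.08705656398303585}
```

View pics/top0.png

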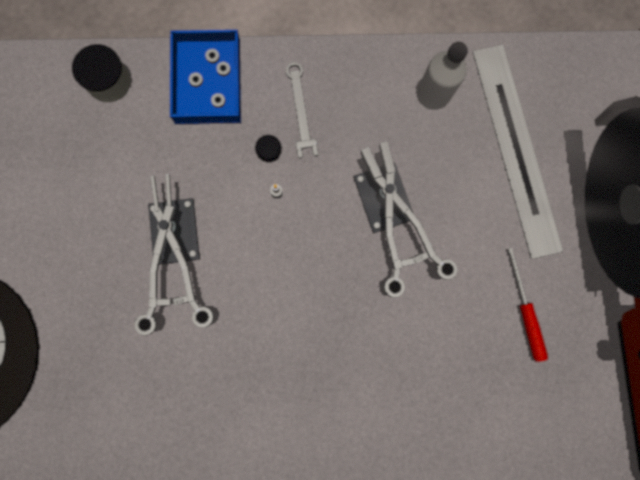

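View pics/scene0.png

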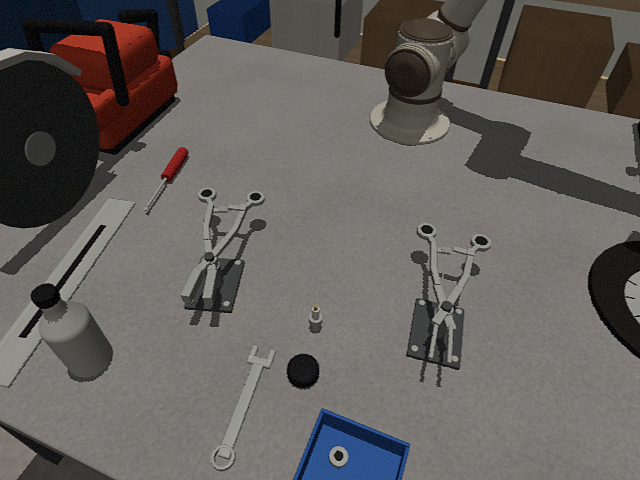

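The top view shows the broad-jawed clamp on the right: pivot (390,188), left ring (395,287), right release ring (447,269). The needle clamp is on the left at (164,225). In the scene view, the line clamp has its pivot at (209,257) and rings at (207,194) and (256,198).

```bash
cat > h.py <<'E'
from bench import bot
import cv2,numpy as np
def cam(n):
    c=bot.calibration(n);R=cv2.Rodrigues(np.array(c['rvec']))[0];return np.array(c['K']),R,np.array(c['tvec'])
def ray(n,p,z):
    K,R,t=cam(n);d=R.T@np.linalg.inv(K)@[p[0],p[1],1];o=-R.T@t
    return o+d*(z-o[2])/d[2]
def tri(p,q):
    P=[np.c_[K@R,K@t] for K,R,t in(cam("top"),cam("scene"))]
    X=cv2.triangulatePoints(P[0],P[1],np.array(p,float),np.array(q,float))[:,0];return X[:3]/X[3]
def dark(im,p,r=9,th=60):
    x,y=map(int,p);g=im.max(2)[y-r:y+r+1,x-r:x+r+1];m=(g<th).astype(np.uint8)
    n,_,s,c=cv2.connectedComponentsWithStats(m)
    i=1+np.argmin([np.hypot(*(c[k]-r))-.1*s[k,4] for k in range(1,n)]);return c[i]+[x-r,y-r],s[i,4]
E
python3 - <<'E'
from h import *
np.set_printoptions(precision=4,suppress=True)
T=cv2.imread("pics/top0.png");S=cv2.imread("pics/scene0.png")
pts={}
for n,p,q in(("L",(395,287),(256,198)),("R",(447,269),(207,194)),("piv",(390,188),(209,257))):
    a,sa=dark(T,p,8,75);b,sb=dark(S,q,8,75);pts[n]=X=tri(a,b);print(n,a,sa,b,sb,X,ray("top",a,.07),ray("scene",b,.07))
for z in(.065,.07):
  L=ray("top",dark(T,(395,287),8,75)[0],z);R=ray("top",dark(T,(447,269),8,75)[0],z);print(np.linalg.norm(L-R))
V=np.vstack([np.hstack([cv2.resize(T[130:310,340:480],None,fx=3,fy=3,interpolation=2),cv2.resize(S[180:315,170:290],(380,540),interpolation=2)])])
cv2.imwrite("pics/c.png",V)
E
```

```text
L [394.5 286.5] 92 [254.9531 196.1562] 64 [ 0.4722 -0.1851  0.0712] [ 0.4726 -0.1861  0.07  ] [ 0.4707 -0.1846  0.07  ]
R [447.1196 268.7391] 92 [206.1746 192.7143] 63 [ 0.4987 -0.2729  0.0712] [ 0.4992 -0.2741  0.07  ] [ 0.4973 -0.2725  0.07  ]
piv [388.8182 188.5   ] 22 [208.8353 257.2824] 85 [ 0.6348 -0.1831  0.0738] [ 0.636  -0.1843  0.07  ] [ 0.632  -0.1846  0.07  ]
0.09246644103544058
0.0919517313038234
```

View pics/c.png

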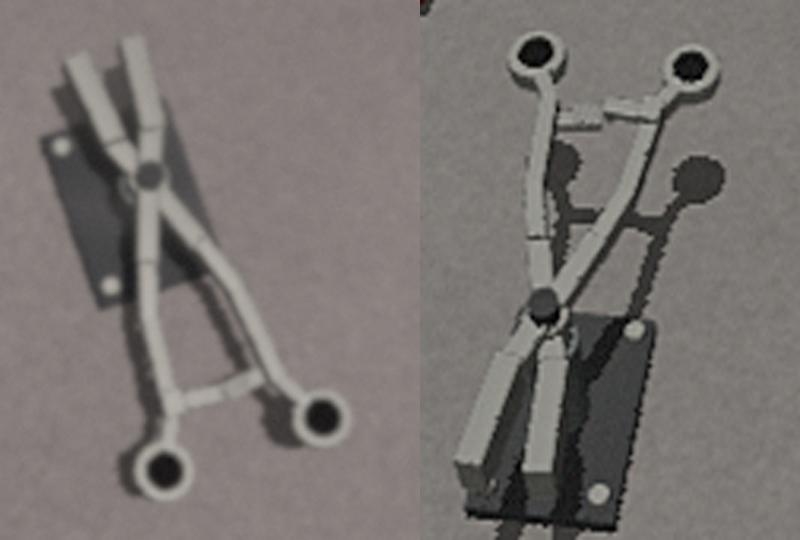

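Triangulation gives the ring spacing as 92 mm, the ring height as 71 mm and the clamp yaw as 0.293. The grip point is about (0.546, -0.210). I'll approach at the current height.

Careful with the scale: turns go in shares of 2 pi rad. That gives: -0.143 rad is -0.0228.

```bash
python3 drive.py '{"motion": [[0.034, 0.0345, 0, 0], [0.034, 0.0345, 0, 0], [0.034, 0.0345, 0, 0], [0.034, 0.0345, 0, 0], [0.034, 0.0345, 0, 0], [0.034, 0.0345, 0, 0], [0.034, 0.0345, 0, 0], [0.034, 0.0345, 0, 0], [0.034, 0.0345, 0, 0]]}' 0.087 30; python3 drive.py '{"motion": [[0.034, 0.0345, 0, 0], [0.034, 0.0345, 0, 0], [0.034, 0.0345, 0, 0], [0.034, 0.0345, 0, 0], [0.034, 0.0345, 0, 0], [0.034, 0.0345, 0, 0], [0.034, 0.0345, 0, 0], [0.034, 0.0345, 0, 0]]}'; python3 drive.py '{"motion": [[0, 0, 0, -0.0228], [0, 0, 0, -0.0228], [0, 0, 0, -0.0228], [0, 0, 0, -0.0228], [0, 0, 0, -0.0229], [0, 0, 0, 0]]}'
cat >> h.py <<'E'
def to(x,y,z,yaw):
    o=bot.get_obs();p=np.array(o['tool_pos']);from scipy.spatial.transform import Rotation as Ro
    R=Ro.from_euler('xyz',o['ee_rot']).as_matrix();print(o['time'],np.round(p,4),np.round(o['ee_rot'],4),'tool delta',np.round(R.T@(np.array([x,y,z])-p),4),'turn',round(o['ee_rot'][2]-yaw,4))
E
python3 -c "
from h import *
to(.546,-.2103,.065,.293)"
```

```text
time: 1.23
tool_pos: [0.4081, 0.1596, 0.2414]
ee_rot: [3.141, 0.0, -0.423]
contact_force: [0.2, 0.9, -0.8]
opening: 0.0872
grip_force: 0.0
time: 2.22
tool_pos: [0.543, -0.2036, 0.2411]
ee_rot: [3.141, 0.001, -0.423]
contact_force: [0.8, 0.3, 0.2]
opening: 0.0869
grip_force: 0.0
time: 2.98
tool_pos: [0.5426, -0.202, 0.241]
ee_rot: [-3.141, 0.001, 0.291]
contact_force: [-0.2, -0.7, -0.5]
opening: 0.0872
grip_force: 0.0
2.975 [ 0.5426 -0.202   0.241 ] [-3.141e+00  9.000e-04  2.914e-01] tool delta [0.001  0.0091 0.176 ] turn -0.0016
```

```bash
python3 drive.py '{"motion": [[0.001, 0.009, 0, 0], [0, 0, 0.04, 0], [0, 0, 0.04, 0], [0, 0, 0.035, 0], [0, 0, 0.02, 0], [0, 0, 0, 0]]}'; python3 -c "
from h import *
to(.546,-.2103,.065,.293)
a=bot.capture('top')[130:330,330:490];b=bot.capture('scene')[120:320,140:300]
cv2.imwrite('pics/d.png',cv2.resize(np.hstack([a,b])[:,:,::-1],(800,500)))"
```

```text
time: 3.72
tool_pos: [0.5455, -0.2107, 0.1047]
ee_rot: [-3.14, 0.004, 0.292]
contact_force: [0.2, 1.0, 0.4]
opening: 0.0871
grip_force: 0.0
3.725 [ 0.5455 -0.2107  0.1047] [-3.1399  0.0039  0.2916] tool delta [ 0.0008 -0.0001  0.0397] turn -0.0014
```

View pics/d.png

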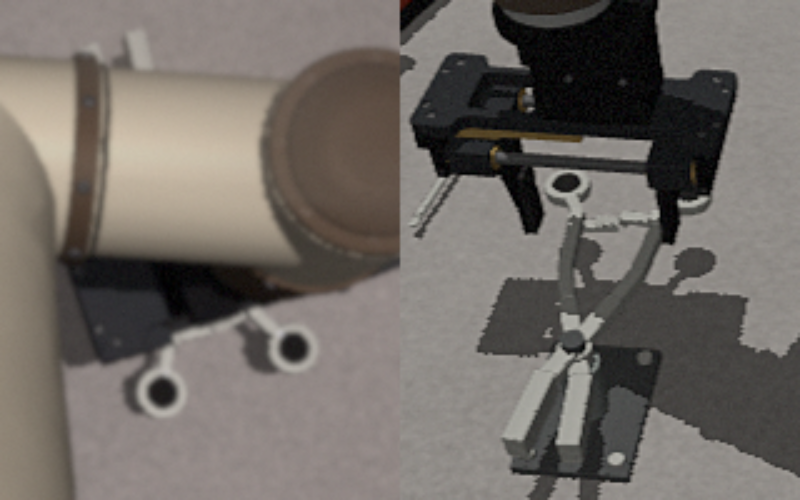

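The fingers straddle the handles from above, with the two fingertips either side at about crop (530,225) and (668,235). I'll go down and squeeze.

```bash
python3 drive.py '{"motion": [[0.001, 0, 0.02, 0], [0, 0, 0.0197, 0], [0, 0, 0, 0]]}' && python3 drive.py '{"motion": [[0, 0, 0, 0], [0, 0, 0, 0], [0, 0, 0, 0], [0, 0, 0, 0], [0, 0, 0, 0], [0, 0, 0, 0], [0, 0, 0, 0], [0, 0, 0, 0]]}' 0.04 30
```

```text
time: 4.2
tool_pos: [0.5473, -0.2102, 0.0669]
ee_rot: [-3.141, 0.001, 0.293]
contact_force: [0.3, -0.6, 0.1]
opening: 0.0871
grip_force: 0.0
time: 5.2
tool_pos: [0.5451, -0.2103, 0.0676]
ee_rot: [-3.14, 0.004, 0.293]
contact_force: [-5.5, 0.3, 8.3]
opening: 0.0447
grip_force: 30.0
```

The squeeze reached the end stop. Now I'll let go fully and wait.

```bash
python3 drive.py '{"motion": [[0, 0, 0, 0], [0, 0, 0, 0], [0, 0, 0, 0], [0, 0, 0, 0], [0, 0, 0, 0]]}' 0.087; python3 drive.py '{"motion": [[0, 0, -0.03, 0], [0, 0, -0.04, 0], [0, 0, -0.04, 0], [0, 0, 0, 0], [0, 0, 0, 0], [0, 0, 0, 0], [0, 0, 0, 0], [0, 0, 0, 0], [0, 0, 0, 0]]}'; python3 -c "
from h import *
T=bot.capture('top');S=bot.capture('scene')
cv2.imwrite('pics/top1.png',T[:,:,::-1]);cv2.imwrite('pics/scene1.png',S[:,:,::-1])
cv2.imwrite('pics/e.png',cv2.resize(np.hstack([T[130:330,330:490],S[120:320,140:300]])[:,:,::-1],(800,500)))"
```

```text
time: 5.82
tool_pos: [0.5475, -0.2101, 0.0667]
ee_rot: [-3.142, 0.0, 0.293]
contact_force: [-0.4, -0.8, 0.4]
opening: 0.0839
grip_force: 0.0
time: 6.95
tool_pos: [0.5473, -0.2101, 0.1766]
ee_rot: [-3.141, 0.001, 0.293]
contact_force: [0.2, -0.1, -0.9]
opening: 0.0871
grip_force: 0.0
```

View pics/e.png

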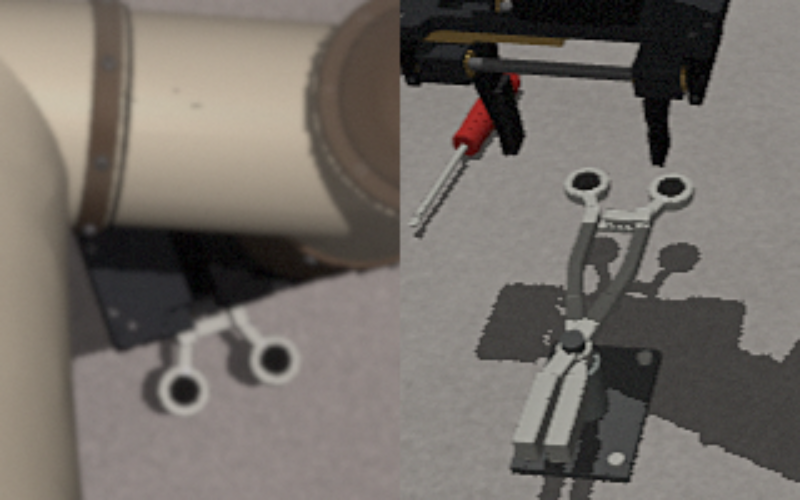

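The clamp stays locked: rings are closer together, at crop (182,390)/(275,360) in the top view and (587,182)/(670,187) in the scene view. Next I'll measure the right ring.

```bash
python3 drive.py '{"motion": [[-0.02, 0, 0, 0], [0, 0, 0, 0], [0, 0, 0, 0], [0, 0, 0, 0], [0, 0, 0, 0], [0, 0, 0, 0]]}' 0 5
python3 - <<'E'
from h import *
T=cv2.imread("pics/top1.png");S=cv2.imread("pics/scene1.png")
X={}
for n,p,q in(("L",(403,286),(248,195)),("R",(440,273),(215,193))):
    a,sa=dark(T,p,8,75);b,sb=dark(S,q,8,75);X[n]=tri(a,b);print(n,a,sa,b,sb,X[n])
d=X["L"]-X["R"];print(np.linalg.norm(d)/2,np.arctan2(-d[0],d[1]))
x=np.array([np.cos(.293),np.sin(.293)]);g=X["R"][:2]-.002*x
to(*g,.070+.019+.01,.293)
E
```

```text
time: 7.8
tool_pos: [0.5284, -0.2158, 0.1768]
ee_rot: [-3.142, 0.0, 0.293]
contact_force: [0.0, 0.2, 0.1]
opening: 0.0349
grip_force: 0.0
L [403.32183908 285.72413793] 87 [247.84848485 194.36363636] 66 [ 0.47299478 -0.19948599  0.07138997]
R [439.70454545 273.47727273] 88 [214.06451613 192.08064516] 62 [ 0.49134969 -0.26038733  0.0710517 ]
0.031804049416741136 0.29272937945598404
7.8 [ 0.5284 -0.2158  0.1768] [-3.1416e+00  1.0000e-04  2.9330e-01] tool delta [-0.0504  0.032   0.0778] turn 0.0003
```

```bash
python3 drive.py '{"motion": [[-0.025, 0.016, 0, 0], [-0.0254, 0.016, 0, 0], [0, 0, 0, 0], [0, 0, 0.04, 0], [0, 0, 0.0278, 0], [0, 0, 0, 0], [0, 0, 0, 0], [0, 0, 0, 0]]}'; python3 -c "
from h import *
to(.4894,-.2610,.089,.293)
a=bot.capture('top')[190:330,330:490];b=bot.capture('scene')[120:260,140:300]
cv2.imwrite('pics/f.png',cv2.resize(np.hstack([a,b])[:,:,::-1],(800,350)))"
```

```text
time: 8.8
tool_pos: [0.4904, -0.2612, 0.1106]
ee_rot: [3.14, -0.003, 0.294]
contact_force: [0.2, -0.8, -0.1]
opening: 0.0005
grip_force: 0.0
8.8 [ 0.4904 -0.2612  0.1106] [ 3.1399e+00 -2.6000e-03  2.9370e-01] tool delta [-0.001  -0.0005  0.0216] turn 0.0007
```

View pics/f.png

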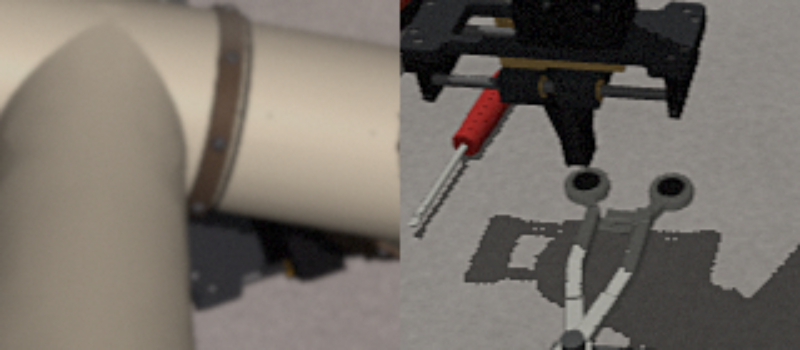

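The closed tips are directly over the right ring (scene crop (580,165), ring (587,185)). I'll press down in small steps.

```bash
python3 drive.py '{"motion": [[0, 0, 0.01, 0], [0, 0, 0.01, 0], [0, 0, 0.002, 0], [0, 0, 0, 0]]}'; python3 drive.py '{"motion": [[0, 0, 0.001, 0], [0, 0, 0.001, 0], [0, 0, 0, 0]]}'; python3 drive.py '{"motion": [[0, 0, 0.001, 0], [0, 0, 0.001, 0], [0, 0, 0, 0]]}'
```

```text
time: 9.4
tool_pos: [0.4891, -0.2611, 0.087]
ee_rot: [-3.141, 0.001, 0.293]
contact_force: [-0.6, -0.1, 2.3]
opening: 0.0004
grip_force: 1.1
time: 9.78
tool_pos: [0.49, -0.2614, 0.0854]
ee_rot: [3.14, -0.002, 0.293]
contact_force: [1.3, -0.7, 2.5]
opening: 0.0005
grip_force: 1.4
time: 10.15
tool_pos: [0.49, -0.2613, 0.0833]
ee_rot: [3.141, -0.001, 0.294]
contact_force: [2.3, -1.3, 3.8]
opening: 0.0007
grip_force: 1.8
```

```bash
python3 drive.py '{"motion": [[0, 0, 0.001, 0], [0, 0, 0.001, 0], [0, 0, 0, 0], [0, 0, 0, 0]]}'; python3 drive.py '{"motion": [[0, 0, -0.01, 0], [0, 0, -0.04, 0], [0, 0, -0.04, 0], [0, 0, -0.03, 0], [0, 0, 0, 0], [0, 0, 0, 0], [0, 0, 0, 0], [0, 0, 0, 0]]}'
python3 - <<'E'
from h import *
T=bot.capture('top');S=bot.capture('scene')
cv2.imwrite('pics/top2.png',T[:,:,::-1]);cv2.imwrite('pics/scene2.png',S[:,:,::-1])
cv2.imwrite('pics/g.png',cv2.resize(np.hstack([T[190:330,330:490],S[120:260,140:300]])[:,:,::-1],(800,350)))
for q in((207,194),(256,198)):
    try: b,s=dark(S,q,8,75);print(b,s,ray("scene",b,.071))
    except Exception as e: print(e)
E
```

```text
time: 10.65
tool_pos: [0.4898, -0.2612, 0.0813]
ee_rot: [3.141, -0.001, 0.293]
contact_force: [2.9, -1.5, 4.0]
opening: 0.0005
grip_force: 2.2
time: 11.65
tool_pos: [0.4886, -0.2609, 0.1999]
ee_rot: [-3.14, 0.002, 0.293]
contact_force: [0.0, -0.5, 0.4]
opening: 0.0003
grip_force: 0.0
[207.75423729 193.63559322] 118 [ 0.49936244 -0.26764582  0.071     ]
[255.18367347 196.03061224] 98 [ 0.47114526 -0.18372239  0.071     ]
```

View pics/g.png

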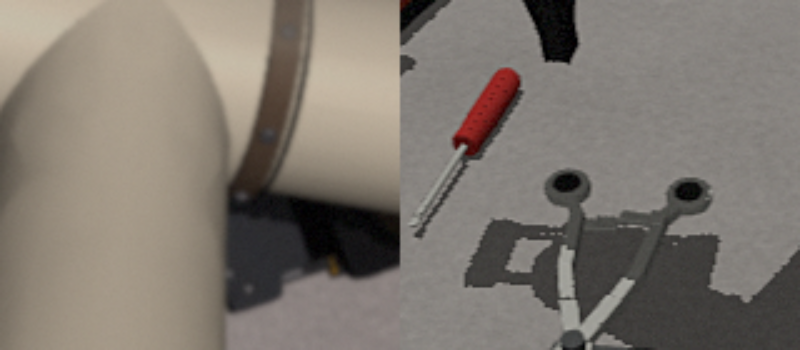

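The handles have sprung fully open: the rings are back at scene pixels (207,193) and (255,196), as at the start. The arm is clear.

```bash
python3 -c "
from bench import bot
print(bot.close_job())"
```

```text
the job is handed in; nothing more can be done
None
```

The broad-jawed clamp was squeezed until it locked, stayed locked by itself for more than a second, and sprang fully open when I pressed its release ring; the needle clamp was not touched, and the job was handed in at about 12 s.

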